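Start the bench extractor and hold its sprung gate half open

TASK

Start the bench extractor: with its gate still shut, flip the red toggle on the grey isolator box over from the white dot to the green dot. Then slide the extractor's spring-closed gate by its orange handle to half open, the black pointer in the green band and never in the red zone, and hold it steady there for at least three seconds. Finish while still holding the gate there, for it shuts if let go; leave the gears and the bearing lying about the bench undisturbed.

Things in the scene. Friction and masses are not known exactly. Their poses are not given: they have to be found in the camera images.
- isolator: Grey isolator switch box, fixed to the bench, 110 (its x) x 80 (its y) x 50 mm high, yellow face plate on top; origin at the centre of its underside. White dot (off) at its -x end, green dot (on) at its +x end, both on top.
- toggle_knob (a point): Middle of the red knob (22 mm thick, 32 mm long) of the toggle lever, 55 mm from the lever's hinge; the knob's end is 68 mm from it. The hinge lies along the isolator's y axis, 52 mm above the bench over the box's centre. Off, the lever leans 0.6 rad from vertical to the isolator's -x (white dot), knob middle 97 mm above the bench.
- toggle (a joint): Angle of the toggle lever, 0 = off (leans to the white dot, -x of the isolator), 1.2 rad = fully on (leans to the green dot, +x). Sprung over centre at 0.6: it snaps to whichever end is nearer and stays there; pushing it over at the knob takes about 3 N.
- extractor: Blue box fixed to the bench, 130 (x) x 320 (y) x 66 mm high; origin: centre of its underside. On top an aluminium gate slides to its +y to open, between steel rails (75 mm above bench). Scale on the -x side: white, green band 12 mm wide at half travel, red from 54 mm travel. Dark spring tubes on top at x = +-33, y = 65 to 155 mm, up to 83 mm above the bench.
- gate_handle (a point): Orange upright handle on the gate, 34 (x) x 12 (y, the sliding direction) x 45 mm high; this point is its centre, 92.5 mm above the bench; top at 115 mm, gate plate below it at 70 mm. Axes parallel to the extractor's. Shut, it stands at x = 0, y = -40 mm of the extractor; half open, at y = 0. The black pointer is level with it.
- gate (a joint): Opening of the gate in m: 0 = shut, 0.040 = half open (middle of the green band, which spans 0.034 to 0.046), red zone from 0.054, 0.080 = end stop. A spring pulls it shut: 3 N when shut, rising by 1.5 N per 10 mm, 9 N at half travel. Let go, it shuts.
- planet_gear_1_mid (a point): Small steel planet gear lying in front of the extractor, 26 mm across, 16 mm high; its centre, half-way up. Loose bystander.
- planet_gear_2_mid (a point): Second small steel planet gear lying in front of the extractor, 26 mm across, 16 mm high; its centre, half-way up. Loose bystander.
- bearing_2_mid (a point): Ball bearing lying flat to the right of the isolator, 52 mm across, 12 mm high; its centre, half-way up. Loose bystander.

How it is judged:
On the way, in this order (a step that is already met when the one before it is completed fails the run):
1. the toggle is over at the green dot while the gate is still shut (value of joint toggle above 1 rad and value of joint gate below 0.006 m), for 0.2 s.
2. the gate is held by its handle at half travel, pointer in the green band, for three seconds (value of joint gate between 0.034 and 0.046 m and contact force between the fingers and orange_handle above 4 N), for 3 s.
At the end, for the whole second after the job is handed in: The toggle is on (over 1.0 rad), and the fingers are still holding the gate by its orange handle (at least 4 N) at half travel, 40 mm within 6 mm (pointer in the green band), without movement (under 10 mm/s) (all of step 2 and value of joint toggle above 1 rad and velocity of joint gate between -0.01 and 0.01 m/s); the arm keeps its last pose, push and grip.
It fails at once if the gate is opened (over 6 mm) while the toggle is not on (value of joint gate above 0.006 m and value of joint toggle below 1 rad).
It fails at once if the gate runs into the red zone (over 54 mm) (value of joint gate above 0.054 m).
It fails at once if the bystander planet_gear_1 is moved by more than 20 mm (distance of planet_gear_1_mid from where it was at the start of the episode above 0.02 m).
It fails at once if the bystander planet_gear_2 is moved by more than 20 mm (distance of planet_gear_2_mid from where it was at the start of the episode above 0.02 m).
It fails at once if the bystander bearing_2 is moved by more than 20 mm (distance of bearing_2_mid from where it was at the start of the episode above 0.02 m).
It also fails if it takes over 51 s, if anything falls off the work surface, if the arm or the gripper's body presses on something with over 40 N, if the wrist force passes 120 N, or if a joint passes its speed limit or range.

ROBOT

A 7-joint arm with a two-finger parallel gripper is mounted at the origin on a cart in front of the work surface, level with it; the furniture and walls round the work are solid. World frame = base frame: x ahead of the robot, y to its left, z up, the work surface at z = 0. Lengths are in m, angles in rad, forces in N, time in s.
With the tool pointing down it reaches from about 0.425 to 0.925 m from the base axis. Payload 6.8 kg.
Tool frame: the origin (TCP) lies at the very end of the fingers, on their centre line; the grasp point (between the pads) lies 19 mm behind it; z points along the fingers, y is the line along which they close (so a half turn about z gives the same grasp; the last joint's range is limited). The gripper opens to 85 mm and grips with 20 to 120 N. Pads are 22 mm wide; open, the fingers measure 114 mm over their backs; the gripper's body (76 mm by 85 mm) begins 54 mm behind the grasp point. The pads swing forward as they close: fully open they stand 13 mm farther back than shut.
Start: joints at [-1.438, 0.477, 0.022, 1.555, -0.011, 1.109, -0.083], TCP at [0.161, 0.656, 0.231] pointing down, gripper open.
Joint ranges: [-2.96, 2.96], [-0.34, 2.1], [-1.41, 1.46], [0.24, 2.44], [-1.37, 4.51], [0.17, 1.92], [-2.96, 2.96]. Speed limits (rad/s): [2.39, 2.39, 3.14, 3.14, 3.14, 3.14, 3.14].

INTERFACE

Orientations are given as a rotation vector (axis times angle).
In Python, from bench import get_obs, viewer, r gives the robot as it stands. The module is installed in compiled form; this text tells all that it offers.
- The arm moves only by the tool play_rows, never from a script. Its argument "commands" is a list that holds one entry, the list of rows, each a list of 5 numbers: the gripper's target within -1 to 1 (shut at 1, half-way at 0, fully open at -1), then the shift along the tool's x, y, z scaled (see below), then the turn about the tool's z scaled (see below). A call has 1 to 12 rows; each row is the pose to reach, as a shift and turn from the pose commanded when the call began, along the tool's axes at that moment; what a row does not reach only later rows make up. The controller multiplies each number of a shift by 0.2 m and each number of a turn by pi/2 rad. A row lasts 1/12 s, in which the tool goes at most 41.7 mm and 7.16 degrees, less where a joint would pass 70% of its speed; a pose out of reach is approached as far as the arm can. A call with a number of a shift or a turn outside -1 to 1 is refused whole. A call with a gripper value outside its range is refused whole. The fingers move at their own pace and stop on an object; "grip_force" is the grip in N (left out, the last holds). Time passes only in rows, so rows that repeat a pose let the fingers close. It gives the time, the measured TCP pose, the force, the opening and the grip force at its end, in the units of the state.
- get_obs(): the state, without advancing time (a new reading comes with each control period).
- viewer.grab_frame(name): name is "side" or "top"; returns a dict with "pixels" (400x640x3 uint8, red, green, blue), "fovy" (degrees; the focal length in pixels is half the picture's height over the tangent of half this angle, whatever the lens; pixels are square), "cx", "cy" (the principal point, pixels), "distortion" ([k1, k2, p1, p2, k3] as OpenCV has them; the pictures are not rectified), "world_to_cam" (4x4, takes a point from world to camera coordinates). Camera axes: x right, y up, looking along -z (the intrinsics and any distortion apply to the point x, -y, -z); pixel columns grow to the right and rows downward; lengths in m; the calibration is good to about 2 mm. A picture is of the moment at which its call begins. There is no depth.
- r.hand_in(): hands the job in; it is judged then, once.
Trained networks look in a picture, given as the dict that the camera call returned (one of the last four; its "shot" number tells which), for a name from the list of things; names that differ only in an ending like _2 or _b are one class to them, and where a whole thing is asked for, a point or a joint stands for the part that bears it (a point fixed in the world has none). Each returns a list of dicts, best first, with "score" (0 to 1); they miss things now and then, are a little off and sometimes report something else, mostly with a low value. They report only what shows in the picture. A call takes as long as a camera call.
- viewer.trace(picture, thing): "pixels" (400x640 bool, what is visible of it) and "rect" ([left, top, right, bottom] in pixels, round what is visible of it).
The state is a dict: "clock": time; "joints": joint angles; "qvel": joint speeds; "tau": joint torques, N m; "tcp_pos": TCP position; "orientation": TCP orientation; "contact_force": force on the tool from outside, world axes, zero at the start; "moment": the same for the moment, N m; "grip_width": finger opening in m; "gripper_force": force on a finger pad.
Only numpy, scipy, OpenCV 4.12 (cv2) and the standard library are available. Lean on these libraries where they do the work, as an engineer would, in place of code of your own. Each camera call takes 0.05 s, during which the arm holds its last target. There are 200 camera calls.

## Working session

There is one attempt and no reset: what is moved stays moved. The work goes in short steps, Python scripts to look and compute and a tool call to move; the robot and the scene stay as the last step left them, time stands still between calls to the robot, and variables do not carry over. Pictures are saved under pics/ and viewed, at most 10 in all, crops included, and the job is handed in when it is done.

Besides the shell and the picture viewer there is one more tool, called after "Call:" by a JSON object that holds its "op" and its "data", one argument or row to a line. play_rows: Moves the arm, as the interface text tells. Shifts and turns lie within -1 to 1; 1 stands for 0.2 m of shift or pi/2 rad of turn. Its arguments: {"type":"object","properties":{"commands":{"type":"array","items":{"type":"array","items":{"type":"array","items":{"type":"number","minimum":-1,"maximum":1}}}},"grip_force":{"type":"number"}},"required":["commands"]}

```bash
mkdir -p pics; cat > h.py <<'E'
import numpy as np,cv2
from bench import get_obs,viewer,r
def K(f):
    F=200/np.tan(np.radians(f["fovy"])/2);return np.array([[F,0,f["cx"]],[0,F,f["cy"]],[0,0,1]])
D=np.diag([1,-1,-1.])
def proj(f,P):
    T=np.array(f["world_to_cam"]);c=(np.atleast_2d(P)@T[:3,:3].T+T[:3,3])@D
    return cv2.projectPoints(c,np.zeros(3),np.zeros(3),K(f),np.array(f["distortion"],float))[0][:,0]
def atz(f,uv,z):
    T=np.array(f["world_to_cam"]);uv=np.array(uv,float).reshape(-1,1,2)
    n=cv2.undistortPoints(uv,K(f),np.array(f["distortion"],float))[:,0]
    d=np.c_[n,np.ones(len(n))]@D@T[:3,:3];o=-T[:3,:3].T@T[:3,3]
    return o+d*((z-o[2])/d[:,2])[:,None]
E
python3 - <<'E'
from h import *
o=get_obs();print({k:np.round(v,3) for k,v in o.items()})
for n in("top","side"):
    f=viewer.grab_frame(n);cv2.imwrite(f"pics/{n}0.png",f["pixels"][:,:,::-1])
    T=np.array(f["world_to_cam"]);print(n,-T[:3,:3].T@T[:3,3],f["fovy"],f["distortion"])
    for t,z in(("isolator",.05),("toggle_knob",.097),("extractor",.066),("gate_handle",.0925),("planet_gear_1_mid",.008),("bearing_2_mid",.006)):
        for d in viewer.trace(f,t)[:2]:
            m=d["pixels"];v,u=np.nonzero(m);print(t,round(d["score"],2),d["rect"],len(u),u.mean().round(1),v.mean().round(1),atz(f,[u.mean(),v.mean()],z).round(3))
E
```

```text
{'clock': np.float64(0.0), 'joints': array([-1.438,  0.478,  0.022,  1.556, -0.012,  1.109, -0.083]), 'qvel': array([ 0.   ,  0.   , -0.   ,  0.002,  0.001,  0.001,  0.001]), 'tau': array([ 0.0000e+00, -5.9646e+01,  1.6080e+00, -2.8118e+01,  1.2000e-02,
        1.0000e-02, -0.0000e+00]), 'tcp_pos': array([0.161, 0.655, 0.23 ]), 'orientation': array([-3.770e-01, -3.119e+00,  3.000e-03]), 'contact_force': array([ 0.137, -0.229,  0.894]), 'moment': array([0.005, 0.022, 0.004]), 'gripper_force': np.float64(0.0), 'grip_width': np.float64(0.086)}
top [ 0.38424626 -0.0583075   1.40140483] 43.44047847202303 [-0.0022709  0.         0.         0.         0.       ]
isolator 0.93 [368.1, 197.3, 402.0, 240.1] 1263 383.6 217.6 [[ 0.461 -0.234  0.05 ]]
toggle_knob 0.75 [383.5, 213.4, 395.1, 231.3] 155 387.2 222.2 [[ 0.447 -0.237  0.097]]
extractor 0.72 [178.3, 119.1, 303.6, 219.6] 5965 241.5 168.6 [[0.589 0.149 0.066]]
gate_handle 0.59 [241.6, 129.6, 282.4, 182.4] 979 263.8 151.1 [[0.632 0.087 0.093]]
planet_gear_1_mid 0.51 [239.1, 215.0, 245.7, 215.5] 42 242.6 213.9 [[0.47  0.152 0.008]]
bearing_2_mid 0.66 [404.2, 218.5, 424.8, 235.8] 252 414.7 226.4 [[ 0.44  -0.326  0.006]]
side [ 0.48957251 -1.14636867  0.87658063] 44.66914391298985 [-0.04435489  0.          0.          0.          0.        ]
isolator 0.59 [288.6, 237.0, 332.5, 281.6] 1627 308.8 261.3 [[ 0.462 -0.26   0.05 ]]
toggle_knob 0.58 [290.4, 238.1, 312.0, 261.1] 210 302.2 247.2 [[ 0.448 -0.26   0.097]]
toggle_knob 0.56 [307.7, 179.5, 316.1, 184.6] 42 312.2 182.1 [[0.473 0.022 0.097]]
extractor 0.6 [303.9, 140.6, 400.7, 213.3] 3866 353.0 176.3 [[0.596 0.095 0.066]]
gate_handle 0.82 [330.7, 154.6, 386.8, 185.9] 605 364.3 172.5 [[0.628 0.074 0.093]]
gate_handle 0.5 [292.6, 235.7, 312.1, 257.8] 233 302.3 247.0 [[ 0.448 -0.254  0.093]]
bearing_2_mid 0.66 [288.3, 286.4, 309.6, 304.1] 289 300.3 293.5 [[ 0.441 -0.325  0.006]]
```

```bash
python3 - <<'E'
import cv2
a=cv2.imread("pics/top0.png")[100:260,160:440];cv2.imwrite("pics/a.png",cv2.resize(a,(784,448),interpolation=2))
a=cv2.imread("pics/side0.png")[120:320,260:430];cv2.imwrite("pics/b.png",cv2.resize(a,(510,600),interpolation=2))
E
```

```text
(no output)
```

View pics/a.png

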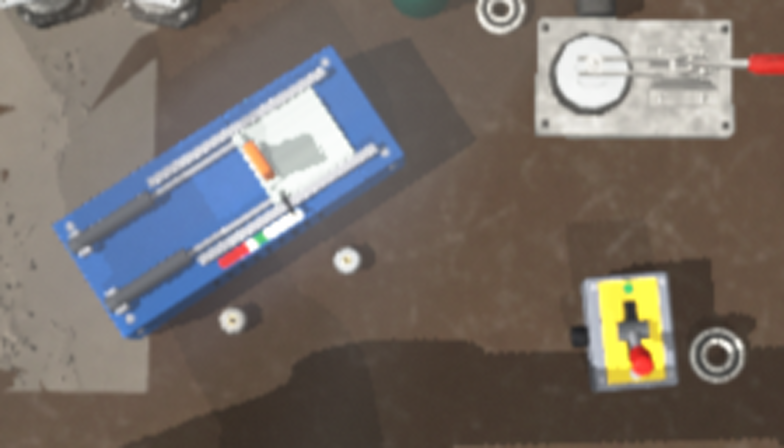

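View pics/b.png

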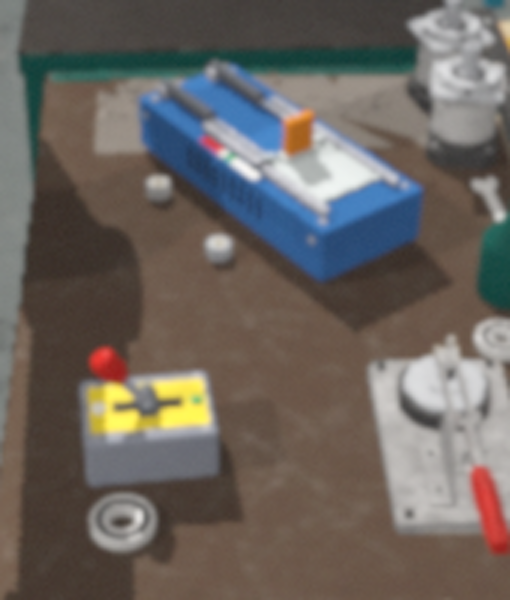

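The top crop shows the extractor turned (blue corners at about (332,45),(403,157),(130,338),(53,228) in crop pixels), the orange handle at (257,160), the gears at (346,260) and (232,320). The isolator has its red knob at (641,360), the green dot at (628,288) and the bearing at (717,355). The side crop agrees.

```bash
cat > m.py <<'E'
from h import *
from scipy.optimize import least_squares
def blob(p,lo,hi,roi):
    h=cv2.cvtColor(p,cv2.COLOR_RGB2HSV);m=cv2.inRange(h,lo,hi);k=np.zeros_like(m);x0,y0,x1,y1=roi;k[y0:y1,x0:x1]=m[y0:y1,x0:x1]
    n,l,s,c=cv2.connectedComponentsWithStats(k);i=1+s[1:,4].argmax();return l==i,c[i],s[i]
def tri(fs,uvs):
    return least_squares(lambda P:np.concatenate([proj(f,P)[0]-u for f,u in zip(fs,uvs)]),[.5,0,.08])
E
python3 - <<'E'
from m import *
fs=[viewer.grab_frame(n) for n in("top","side")]
R={"knob":((0,150,90),(5,255,255),(360,190,410,245),(285,232,315,262)),
"handle":((6,150,120),(17,255,255),(235,140,275,175),(345,145,375,180)),
"yellow":((22,120,90),(34,255,255),(360,190,410,245),(285,230,340,290)),
"green":((45,120,60),(85,255,255),(375,197,395,210),(315,245,335,262)),
"greenband":((45,120,60),(85,255,255),(240,175,265,195),(325,165,345,180))}
for k,(lo,hi,a,b) in R.items():
    try:
        q=[blob(f["pixels"],lo,hi,x) for f,x in zip(fs,(a,b))]
        s=tri(fs,[x[1] for x in q]);print(k,[x[1].round(1) for x in q],[x[2] for x in q],s.x.round(4),s.fun.round(2))
        if k in("yellow","handle"):
            r_=cv2.minAreaRect(np.argwhere(q[0][0])[:,::-1].astype(np.float32));b=cv2.boxPoints(r_);print(atz(fs[0],b,.05 if k=="yellow" else .115).round(4))
    except Exception as e: print(k,e)
f=fs[0]
m,c,s=blob(f["pixels"],(100,100,40),(118,255,255),(170,105,310,225))
h=cv2.convexHull(np.argwhere(m)[:,::-1].astype(np.float32));rc=cv2.minAreaRect(h);P=atz(f,cv2.boxPoints(rc),.066)
print("ext",rc,P.round(4),P.mean(0).round(4));e=P[[1,2,3,0]]-P;print([(np.linalg.norm(x).round(3),np.degrees(np.arctan2(x[1],x[0])).round(1)) for x in e])
for u in((346,260),(232,320)):print("gear",atz(f,[u[0]/2.8+160,u[1]/2.8+100],.012).round(3))
# isolator grey box outline in top
for d in viewer.trace(f,"isolator")[:1]:
    rc=cv2.minAreaRect(np.argwhere(d["pixels"])[:,::-1].astype(np.float32));print("iso",rc,atz(f,cv2.boxPoints(rc),.05).round(4))
E
```

```text
knob [array([388.4, 228.4]), array([295.5, 241. ])] [array([385, 224,   8,  10,  53], dtype=int32), array([289, 235,  13,  12, 111], dtype=int32)] [ 0.4309 -0.2402  0.1   ] [-0.01 -0.07 -0.07  0.01]
handle [array([251.9, 156.4]), array([359.1, 164. ])] [array([249, 152,   7,  10,  17], dtype=int32), array([356, 158,   8,  13,  77], dtype=int32)] [0.6164 0.1179 0.0956] [ 0.    0.15  0.18 -0.03]
[[0.6241 0.1243 0.115 ]
 [0.6262 0.1211 0.115 ]
 [0.6034 0.1065 0.115 ]
 [0.6013 0.1097 0.115 ]]
yellow [array([384.9, 216.4]), array([309.4, 255.4])] [array([374, 200,  24,  37, 527], dtype=int32), array([290, 247,  39,  17, 407], dtype=int32)] [ 0.4642 -0.2377  0.0498] [ 0.01  0.22  0.21 -0.02]
[[ 0.5066 -0.2069  0.05  ]
 [ 0.5126 -0.2619  0.05  ]
 [ 0.4154 -0.2712  0.05  ]
 [ 0.4095 -0.2166  0.05  ]]
green attempt to get argmax of an empty sequence
greenband attempt to get argmax of an empty sequence
ext ((220.3845977783203, 180.576904296875), (20.801258087158203, 69.89222717285156), 56.3099365234375) [[0.5259 0.2973 0.066 ]
 [0.6324 0.1444 0.066 ]
 [0.5856 0.1123 0.066 ]
 [0.4798 0.2651 0.066 ]] [0.5559 0.2048 0.066 ]
[(np.float64(0.186), np.float64(-55.2)), (np.float64(0.057), np.float64(-145.6)), (np.float64(0.186), np.float64(124.7)), (np.float64(0.056), np.float64(35.0))]
gear [[0.53  0.039 0.012]]
gear [[0.469 0.151 0.012]]
iso ((381.7764587402344, 218.00588989257812), (41.60555648803711, 35.77460479736328), 84.0938491821289) [[ 0.5109 -0.1755  0.05  ]
 [ 0.5218 -0.2718  0.05  ]
 [ 0.4102 -0.2828  0.05  ]
 [ 0.3994 -0.1872  0.05  ]]
```

```bash
python3 - <<'E'
from m import *
f=viewer.grab_frame("top")
c=np.array([(332,45),(403,157),(130,338),(53,228)])/2.8+[160,100]
P=atz(f,c,.066);e=P[[1,2,3,0]]-P
print(P.round(4),P.mean(0).round(4));print([(np.linalg.norm(x).round(3),np.degrees(np.arctan2(x[1],x[0])).round(1)) for x in e])
# pose fit using blue mask overlap
from scipy.spatial.transform import Rotation as Ro
def pts(p,L):
    q=np.array(L,float);R=Ro.from_euler('z',p[2]).as_matrix();return q@R.T+[p[0],p[1],0]
h=cv2.cvtColor(f["pixels"],cv2.COLOR_RGB2HSV);print(h[168,200],h[150,290],h[200,190])
v=P[1]-P[2];yaw=np.arctan2(v[1],v[0])+np.pi/2
p=[*P.mean(0)[:2],yaw];print(np.degrees(yaw))
print("handle shut pred",pts(p,[[0,-.04,.0925]]))
im=f["pixels"][:,:,::-1].copy();im=cv2.resize(im[100:260,160:440],(784,448),interpolation=2)
L=[[-.065,-.16,.066],[.065,-.16,.066],[.065,.16,.066],[-.065,.16,.066]]
H=[[-.017,-.046,.115],[.017,-.046,.115],[.017,-.034,.115],[-.017,-.034,.115]]
for l in(L,H):cv2.polylines(im,[((proj(f,pts(p,l))-[160,100]+.5)*2.8).astype(np.int32)],True,(0,255,255),1)
pi=[.4615,-.238,np.radians(5.5)]
I=[[-.055,-.04,.05],[.055,-.04,.05],[.055,.04,.05],[-.055,.04,.05]]
cv2.polylines(im,[((proj(f,pts(pi,I))-[160,100]+.5)*2.8).astype(np.int32)],True,(255,0,255),1)
cv2.imwrite("pics/c.png",im)
E
```

```text
[[ 0.7334  0.0521  0.066 ]
 [ 0.6243 -0.0179  0.066 ]
 [ 0.4478  0.2392  0.066 ]
 [ 0.5523  0.3159  0.066 ]] [0.5895 0.1473 0.066 ]
[(np.float64(0.13), np.float64(-147.3)), (np.float64(0.312), np.float64(124.5)), (np.float64(0.13), np.float64(36.3)), (np.float64(0.32), np.float64(-55.5))]
[109 132 182] [109 125 178] [124  14 142]
34.467870765180976
handle shut pred [[0.61211564 0.11436088 0.0925    ]]
```

View pics/c.png

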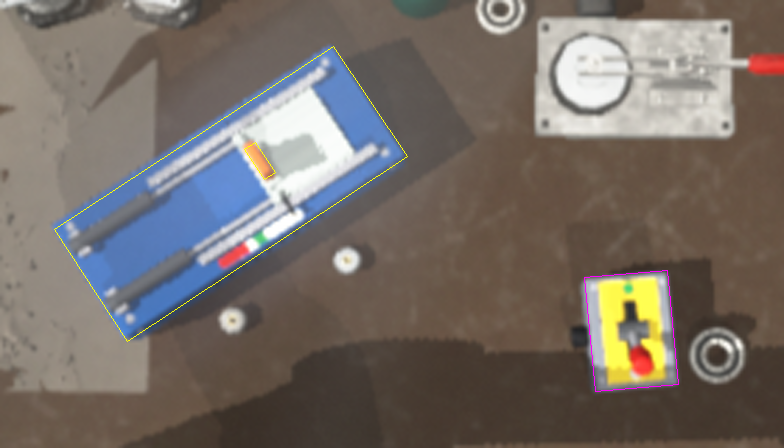

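The yellow outlines (extractor and handle) and the magenta outline (isolator) sit on the picture. Extractor centre is (0.590, 0.147) with yaw 34.5°, and the isolator is at (0.4615, -0.238) with yaw 5.5°. I'll go round in an arc with the fingers shut.

Call:
{"op": "play_rows", "data": {
  "commands": [
    [[1,-0.92,-0.2,0,-0.217],[1,-0.92,-0.2,0,-0.217],[1,-0.92,-0.2,0,-0.217],[1,-0.92,-0.2,0,-0.217],[1,-0.92,-0.2,0,-0.217],[1,-0.92,-0.2,0,-0.217],[1,-0.92,-0.2,0,-0.217]]
  ],
  "grip_force": 60
}}

```text
clock: 1.48
tcp_pos: [0.3322, 0.5717, 0.2314]
orientation: [-0.151, 3.138, -0.0]
contact_force: [-1.4, -0.7, 0.3]
grip_width: 0.0007
gripper_force: 0.0
```

Call:
{"op": "play_rows", "data": {
  "commands": [
    [[1,-0.75,-0.97,0,0],[1,-0.75,-0.97,0,0],[1,-0.75,-0.97,0,0],[1,-0.75,-0.97,0,0],[1,-0.75,-0.97,0,0],[1,-0.75,-0.97,0,0],[1,-0.75,-0.97,0,0]]
  ]
}}

```text
clock: 2.07
tcp_pos: [0.5045, 0.3878, 0.2316]
orientation: [-0.142, 3.135, -0.006]
contact_force: [1.6, -1.1, 0.3]
grip_width: 0.0001
gripper_force: 0.0
```

Call:
{"op": "play_rows", "data": {
  "commands": [
    [[1,-0.15,-1,0,0],[1,-0.15,-1,0,0],[1,-0.15,-1,0,0],[1,-0.15,-1,0,0],[1,-0.15,-1,0,0],[1,-0.15,-1,0,0]]
  ]
}}

```text
clock: 2.57
tcp_pos: [0.5502, 0.1912, 0.2317]
orientation: [-0.143, 3.137, -0.006]
contact_force: [0.6, -0.9, -0.1]
grip_width: -0.0
gripper_force: 0.0
```

Call:
{"op": "play_rows", "data": {
  "commands": [
    [[1,0.25,-1,0,0],[1,0.25,-1,0,0],[1,0.25,-1,0,0],[1,0.25,-1,0,0],[1,0.25,-1,0,0],[1,0.25,-1,0,0]]
  ]
}}

```text
clock: 3.07
tcp_pos: [0.5173, -0.0122, 0.2316]
orientation: [0.144, -3.138, 0.004]
contact_force: [0.9, -0.0, 0.3]
grip_width: 0.0002
gripper_force: 0.0
```

Call:
{"op": "play_rows", "data": {
  "commands": [
    [[1,0.77,-1,0,0],[1,0.77,-1,0,0],[1,0.77,-1,0,0],[1,0.77,-1,0,0],[1,0.77,-1,0,0],[1,0.77,-1,0,0],[1,0.77,-1,0,0],[1,0.77,-1,0,0]]
  ]
}}

```text
clock: 3.73
tcp_pos: [0.3852, -0.2201, 0.2316]
orientation: [-0.152, 3.137, 0.0]
contact_force: [0.1, 0.1, 0.1]
grip_width: -0.0001
gripper_force: 0.0
```

Call:
{"op": "play_rows", "data": {
  "commands": [
    [[1,0,-0.09,0,0],[1,0,-0.09,0.2,0],[1,0,-0.09,0.4,0],[1,0,-0.09,0.6,0],[1,0,-0.09,0.7,0],[1,0,-0.09,0.7,0],[1,0,-0.09,0.7,0]]
  ]
}}

```text
clock: 4.32
tcp_pos: [0.3882, -0.2356, 0.0908]
orientation: [0.162, -3.135, -0.002]
contact_force: [0.5, -0.9, -0.4]
grip_width: -0.0002
gripper_force: 0.0
```

```bash
python3 - <<'E'
from m import *
print(get_obs()["tcp_pos"])
f=viewer.grab_frame("side");cv2.imwrite("pics/d.png",cv2.resize(f["pixels"][170:320,230:400,::-1],(680,600),interpolation=2))
E
```

```text
[ 0.38818533 -0.23555532  0.09076823]
```

View pics/d.png

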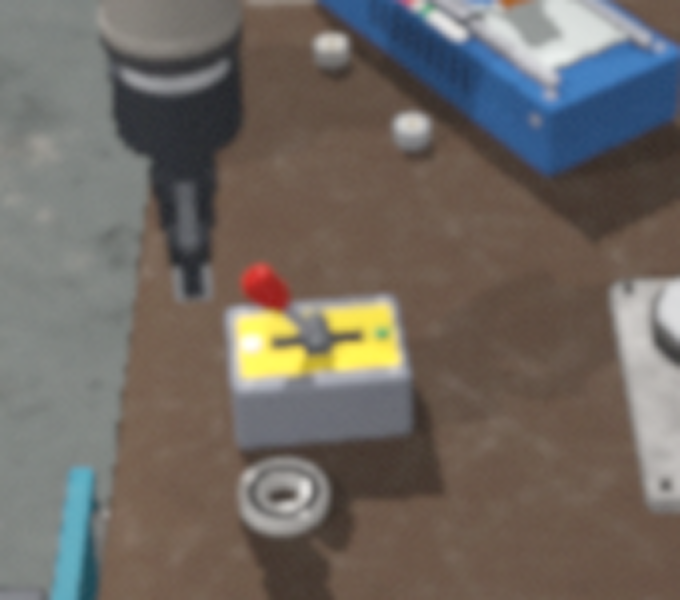

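The shut fingers stand left of the knob, clear of it (tips at (195,295), knob at (262,285)). I'll push along +x, shifting sideways by 8 mm.

Call:
{"op": "play_rows", "data": {
  "commands": [
    [[1,0,-0.04,0,0],[1,-0.06,-0.04,0,0],[1,-0.11,-0.04,0,0],[1,-0.16,-0.04,0,0],[1,-0.21,-0.04,0,0],[1,-0.26,-0.04,0,0],[1,-0.31,-0.04,0,0],[1,-0.36,-0.04,0,0],[1,-0.41,-0.04,0,0],[1,-0.43,-0.04,0,0],[1,-0.43,-0.04,0,0],[1,-0.43,-0.04,0,0]]
  ]
}}

```text
clock: 5.37
tcp_pos: [0.4695, -0.2371, 0.0906]
orientation: [0.154, -3.129, -0.004]
contact_force: [-13.5, 0.7, 11.3]
grip_width: -0.0002
gripper_force: 7.5
```

Call:
{"op": "play_rows", "data": {
  "commands": [
    [[1,0.1,0,0,0],[1,0.1,0,0,0],[1,0.1,0,-0.2,0],[1,0.1,0,-0.4,0],[1,0.1,0,-0.6,0],[1,0.1,0,-0.7,0],[1,0.1,0,-0.7,0]]
  ]
}}

```text
clock: 5.95
tcp_pos: [0.4575, -0.2401, 0.2366]
orientation: [-0.157, 3.128, -0.005]
contact_force: [0.7, 0.5, -1.0]
grip_width: 0.0001
gripper_force: 0.0
```

```bash
python3 - <<'E'
from m import *
print(get_obs()["tcp_pos"])
f=viewer.grab_frame("side");cv2.imwrite("pics/e.png",cv2.resize(f["pixels"][120:320,260:430,::-1],(510,600),interpolation=2))
E
```

```text
[ 0.45754556 -0.24011572  0.23656337]
```

View pics/e.png

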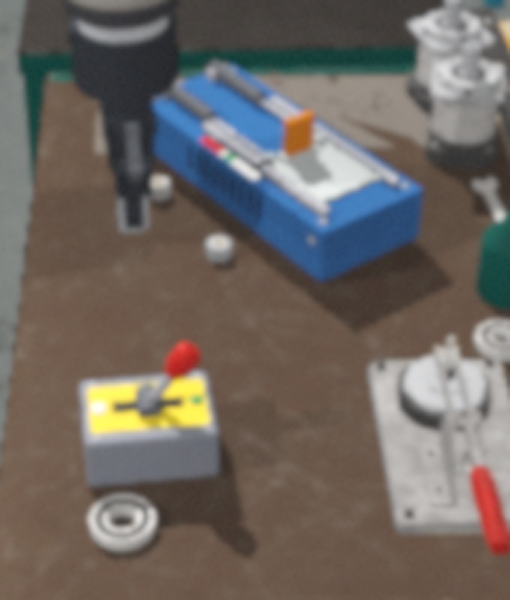

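The toggle has gone over to the green dot (red knob at (183,357)) and the gate is still shut. Next I'll move over the handle, opening the fingers and turning on the way.

Call:
{"op": "play_rows", "data": {
  "commands": [
    [[-1,-0.475,0.845,0,0],[-1,-0.475,0.845,0,0],[-1,-0.475,0.845,0,0],[-1,-0.475,0.845,0,0],[-1,-0.475,0.845,0,0],[-1,-0.475,0.845,0,0],[-1,-0.475,0.845,0,0]]
  ]
}}

```text
clock: 6.58
tcp_pos: [0.5315, -0.0588, 0.2296]
orientation: [0.164, -3.135, -0.0]
contact_force: [0.1, -0.6, -0.1]
grip_width: 0.0838
gripper_force: 0.0
```

Call:
{"op": "play_rows", "data": {
  "commands": [
    [[-1,-0.475,0.845,0,-0.32],[-1,-0.475,0.845,0,-0.32],[-1,-0.475,0.845,0,-0.32],[-1,-0.475,0.845,0,-0.32],[-1,-0.475,0.845,0,-0.32],[-1,-0.475,0.845,0,-0.32],[-1,-0.475,0.845,0,-0.32],[-1,-0.475,0.845,0,-0.32]]
  ]
}}

```text
clock: 7.25
tcp_pos: [0.6087, 0.114, 0.2302]
orientation: [0.928, -2.999, 0.002]
contact_force: [0.3, -0.9, -0.7]
grip_width: 0.0854
gripper_force: 0.0
```

```bash
python3 - <<'E'
from m import *
from scipy.spatial.transform import Rotation as Ro
o=get_obs();R=Ro.from_rotvec(o["orientation"]).as_matrix();print(o["tcp_pos"],R.round(3),o["joints"].round(2))
print("units to handle z.08",(R.T@(np.array([.613,.115,.08])-o["tcp_pos"])/.2).round(3), "yaw y",np.degrees(np.arctan2(R[1,1],R[0,1])))
E
```

```text
[0.6086645  0.11400814 0.23019115] [[-0.825 -0.565 -0.002]
 [-0.565  0.825 -0.002]
 [ 0.002 -0.    -1.   ]] [-0.4   0.39  0.15  1.7  -0.06  1.06  1.94]
units to handle z.08 [-0.023 -0.008  0.751] yaw y 124.37696695647132
```

Call:
{"op": "play_rows", "data": {
  "commands": [
    [[-1,-0.02,-0.01,0.15,0],[-1,-0.02,-0.01,0.3,0],[-1,-0.02,-0.01,0.45,0],[-1,-0.02,-0.01,0.6,0],[-1,-0.02,-0.01,0.7,0],[-1,-0.02,-0.01,0.75,0],[-1,-0.02,-0.01,0.75,0],[-1,-0.02,-0.01,0.75,0]]
  ]
}}

```text
clock: 7.92
tcp_pos: [0.6137, 0.1155, 0.0818]
orientation: [0.929, -3.001, 0.001]
contact_force: [-0.1, -0.1, 0.7]
grip_width: 0.0852
gripper_force: 0.0
```

```bash
python3 - <<'E'
from m import *
print(get_obs()["tcp_pos"])
a=viewer.grab_frame("side")["pixels"][120:240,290:430,::-1];b=viewer.grab_frame("top")["pixels"][110:230,180:320,::-1]
cv2.imwrite("pics/f.png",cv2.resize(np.hstack([a,b]),(798,342),interpolation=2))
E
```

```text
[0.6137402  0.11554507 0.08175443]
```

View pics/f.png

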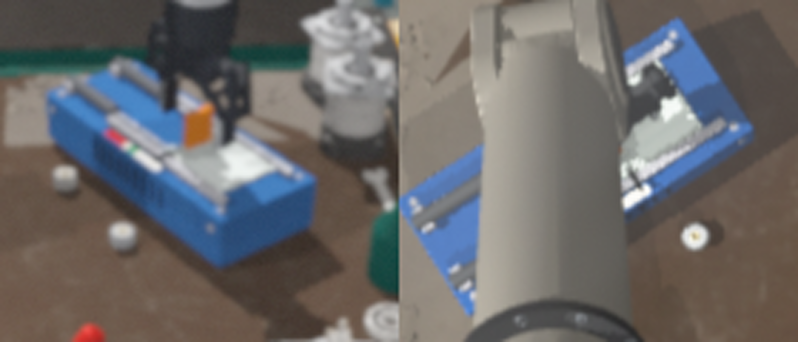

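The open fingers straddle the orange handle at (198,125) in the side crop, and the gate is shut. Closing.

Call:
{"op": "play_rows", "data": {
  "commands": [
    [[1,0,0,0,0],[1,0,0,0,0],[1,0,0,0,0],[1,0,0,0,0],[1,0,0,0,0],[1,0,0,0,0],[1,0,0,0,0],[1,0,0,0,0],[1,0,0,0,0],[1,0,0,0,0]]
  ],
  "grip_force": 40
}}

```text
clock: 8.85
tcp_pos: [0.6135, 0.1171, 0.0815]
orientation: [-0.932, 3.0, 0.0]
contact_force: [-1.0, 0.2, 3.0]
grip_width: 0.0113
gripper_force: 40.6
```

```bash
python3 - <<'E'
from m import *
o=get_obs();print(o["tcp_pos"],o["contact_force"],o["grip_width"],o["gripper_force"])
f=viewer.grab_frame("side");m,c,s=blob(f["pixels"],(6,150,120),(17,255,255),(320,135,385,190));print(c,s)
E
```

```text
[0.61352936 0.11707917 0.0814628 ] [-0.99689697  0.23500171  3.04882196] 0.011275141515701241 40.623387694358826
[356. 160.] [356 159   1   3   3]
```

Gripped (11.3 mm, about the handle's 12 mm), with almost no sideways force, so the gate is still at its shut stop. I'll slide 40 mm along tool +y.

Call:
{"op": "play_rows", "data": {
  "commands": [
    [[1,0,0.02,0,0],[1,0,0.045,0,0],[1,0,0.07,0,0],[1,0,0.095,0,0],[1,0,0.12,0,0],[1,0,0.145,0,0],[1,0,0.165,0,0],[1,0,0.185,0,0],[1,0,0.2,0,0],[1,0,0.2,0,0],[1,0,0.2,0,0],[1,0,0.2,0,0]]
  ]
}}

```text
clock: 9.9
tcp_pos: [0.5924, 0.1484, 0.0815]
orientation: [-0.93, 2.998, -0.004]
contact_force: [6.3, -6.3, -2.1]
grip_width: 0.0111
gripper_force: 40.0
```

```bash
python3 - <<'E'
from m import *
o=get_obs();print(o["tcp_pos"],o["contact_force"],o["grip_width"],o["gripper_force"])
d=np.array([-.566,.824]);print("travel",d@(o["tcp_pos"][:2]-[.6135,.1171]),"F",d@o["contact_force"][:2], "abs pose travel",d@(o["tcp_pos"][:2]-[.5895,.1473])+.04)
a=viewer.grab_frame("side")["pixels"][140:200,300:380,::-1];b=viewer.grab_frame("top")["pixels"][160:220,220:300,::-1]
cv2.imwrite("pics/g.png",cv2.resize(np.hstack([a,b]),(800,300),interpolation=2))
E
```

```text
[0.59238494 0.14838598 0.08149837] [ 6.26091957 -6.29924876 -2.07338216] 0.011121362389117415 39.97601330280304
travel 0.0377307674377784 F -8.734261453833447 abs pose travel 0.039261967437778406
```

View pics/g.png

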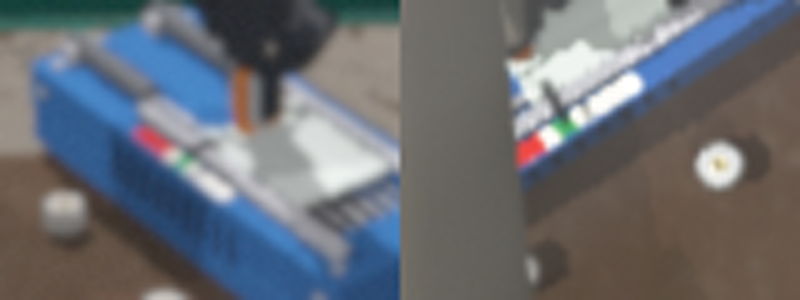

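The pointer ((560,110) in the right half) points at the green band, and both travel and spring force say about 38 mm. I'll nudge 2 mm and hold for over 3 s.

Call:
{"op": "play_rows", "data": {
  "commands": [
    [[1,0,0.01,0,0],[1,0,0.01,0,0],[1,0,0.01,0,0],[1,0,0.01,0,0],[1,0,0.01,0,0],[1,0,0.01,0,0],[1,0,0.01,0,0],[1,0,0.01,0,0],[1,0,0.01,0,0],[1,0,0.01,0,0],[1,0,0.01,0,0],[1,0,0.01,0,0]]
  ]
}}

```text
clock: 11.0
tcp_pos: [0.5913, 0.1499, 0.0815]
orientation: [-0.929, 2.998, -0.004]
contact_force: [7.0, -7.1, -1.9]
grip_width: 0.0113
gripper_force: 39.9
```

Call:
{"op": "play_rows", "data": {
  "commands": [
    [[1,0,0,0,0],[1,0,0,0,0],[1,0,0,0,0],[1,0,0,0,0],[1,0,0,0,0],[1,0,0,0,0],[1,0,0,0,0],[1,0,0,0,0],[1,0,0,0,0],[1,0,0,0,0],[1,0,0,0,0],[1,0,0,0,0]]
  ]
}}

```text
clock: 12.0
tcp_pos: [0.5913, 0.1499, 0.0815]
orientation: [-0.929, 2.998, -0.004]
contact_force: [7.2, -6.3, -2.1]
grip_width: 0.0116
gripper_force: 39.9
```

Call:
{"op": "play_rows", "data": {
  "commands": [
    [[1,0,0,0,0],[1,0,0,0,0],[1,0,0,0,0],[1,0,0,0,0],[1,0,0,0,0],[1,0,0,0,0],[1,0,0,0,0],[1,0,0,0,0],[1,0,0,0,0],[1,0,0,0,0],[1,0,0,0,0],[1,0,0,0,0]]
  ]
}}

```text
clock: 13.0
tcp_pos: [0.5913, 0.1499, 0.0815]
orientation: [-0.929, 2.998, -0.004]
contact_force: [6.2, -5.8, -0.9]
grip_width: 0.0116
gripper_force: 39.9
```

Call:
{"op": "play_rows", "data": {
  "commands": [
    [[1,0,0,0,0],[1,0,0,0,0],[1,0,0,0,0],[1,0,0,0,0],[1,0,0,0,0],[1,0,0,0,0],[1,0,0,0,0],[1,0,0,0,0],[1,0,0,0,0],[1,0,0,0,0],[1,0,0,0,0],[1,0,0,0,0]]
  ]
}}

```text
clock: 14.0
tcp_pos: [0.5913, 0.1499, 0.0815]
orientation: [-0.929, 2.998, -0.004]
contact_force: [6.3, -6.0, -1.0]
grip_width: 0.0111
gripper_force: 39.9
```

```bash
python3 - <<'E'
from m import *
o=get_obs();d=np.array([-.566,.824]);print("travel",d@(o["tcp_pos"][:2]-[.6135,.1171]),"F",d@o["contact_force"][:2],o["grip_width"],o["gripper_force"],o["clock"])
a=viewer.grab_frame("top")["pixels"][165:215,235:295,::-1];b=viewer.grab_frame("side")["pixels"][150:200,310:370,::-1]
cv2.imwrite("pics/i.png",cv2.resize(np.hstack([a,b]),(800,333),interpolation=2))
E
```

```text
travel 0.03957266995226688 F -8.539670276820566 0.011145796001660421 39.92701470851898 14.0
```

View pics/i.png

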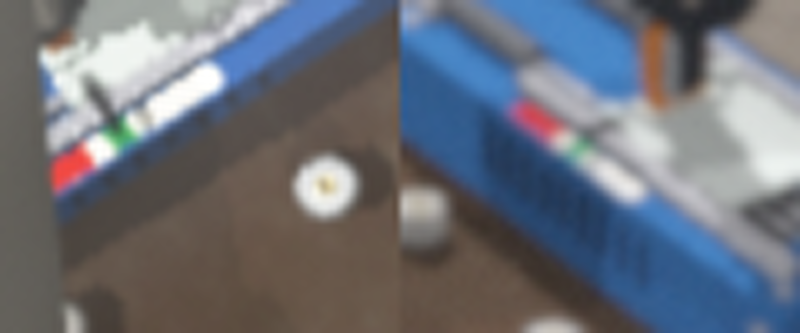

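The pointer (tip about (112,122)) runs into the middle of the green band at (122,132). The hold has been steady for over 3 s, so I'm handing in.

```bash
python3 -c "
from bench import r
print(r.hand_in())"
```

```text
the job is handed in; nothing more can be done
None
```

I flipped the toggle to the green dot with the gate still shut, then held the gate by its handle at about 40 mm (pointer in the green band) for over three seconds, and handed the job in while still holding; no verdict was returned.

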